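# Dispense the beads: dial to the largest opening, then tip the jar into the tray

### The job

Get all four beads out of the tilting dispenser: lift the blue spool of thread out of the black-outlined bay and stand it upright on the bare worktop, and set the blue tray flat inside the outline, lengthwise. Then turn the white dial lid so that its largest hole lies at the red mark over the jar's outlet, and only after that tip the jar with the red lever right over until every bead is in the tray (rock it if one hangs back). Finally swing the jar back fully upright with the dial left as it is, the tray still in the bay, and leave the other things on the worktop where they stand.

Things in the scene. Friction and masses are not known exactly. Their poses are not given: they have to be found in the camera images.
- dispenser: Fixed plywood stand of the jar. Origin: on the worktop below the jar's pivot; x points away from the robot (yaw within 0.3), z up. Base plate 6 mm thick, 150 mm wide, x = -200 to 75 mm. Cheeks at y = +-59 mm, 50 mm long, 175 mm high, hold the pivot: level, along y, at x = 0, z = 150 mm. Upright, the clear jar (97 mm across) spans z = 90 mm to the dial's face at 214 mm, its bar's top at 242 mm.
- bay (a point): Bay centre on the base plate's top, 110 mm before the pivot, z = 6 mm; dispenser axes. Black outline 174 (x) by 78 mm (y). Beads fall 40 to 130 mm before the pivot. The upright jar overhangs the bay's rear 18 mm (from 90 mm up): set the tray down 40 mm short, toward the robot, then slide it in low. Hold it across y, near its middle, to keep the gripper clear.
- jar (a joint): Tipping angle of the jar (rad): 0 upright (a stop; the start), growing as its top comes down toward the robot (dispenser -x); stop at 2.10, where the outlet points down over the bay. Stiff hinge: stays where it is left; 2 to 4 N at the lever.
- lever_grip (a point): Middle of the lever's red grip, a round bar 14 mm thick, 52 mm long, along dispenser y, 70 mm from the pivot axis, at y = -117 mm (right; steel arm at y = -78 mm). At jar angle a: dispenser x = 70 sin(60 deg - a), z = 150 + 70 cos(60 deg - a) mm. Fingers pointing down and closing along dispenser x can lead it through the whole arc; it turns between the pads.
- dial (a joint): Angle of the white dial lid on the jar (rad), growing counter-clockwise from above; friction 0.03 N m, no clicks; stops at -0.6 and 3.0. At the red outlet mark (robot side of the jar): blank at -0.5, 8 mm hole at 0.5, largest hole (38 mm) at 1.571, 14 mm hole at 2.85. Only the largest passes beads. Starts between -0.1 and 0.8.
- dial_grip (a point): Grip point on the dial's axis (the jar's axis), 237 mm above the worktop with the jar upright, 5 mm below the top of the orange grip bar, which stands 28 mm over the dial's face, 34 mm long (the point's x) and 12 mm thick (its y). The point turns with the dial: its yaw is the dispenser's yaw plus the dial angle.
- tray: Loose open blue tray, 160 mm (x) by 64 mm (y) outside, 45 mm high, walls 3 mm, 0.12 kg; origin at the centre of its underside. Grip it across its 64 mm width. It may lie left or right, in the place that the masking tape does not have.
- spool: Loose blue spool of thread, standing in the bay at the start: 48 mm in diameter, 62 mm high, 0.05 kg; origin at the centre of its underside.
- bead_1: Red wooden bead, a ball 18 mm in diameter, 12 g, in the jar at the start; origin at its centre.
- bead_2: Yellow wooden bead, a ball 18 mm in diameter, 12 g, in the jar at the start; origin at its centre.
- bead_3: Blue wooden bead, a ball 18 mm in diameter, 12 g, in the jar at the start; origin at its centre.
- bead_4: Green wooden bead, a ball 18 mm in diameter, 12 g, in the jar at the start; origin at its centre.
- masking_tape: Bystander: roll of masking tape lying flat, 100 mm in diameter, 25 mm high; origin at the centre of its underside.
- button_pot: Bystander: round white and blue pot, 66 mm in diameter, 30 mm high, left of the bay; origin at the centre of its underside.
- machine_oil: Bystander: small brown bottle with a black dropper cap, 33 mm in diameter, 102 mm high, left of the stand; origin at the centre of its underside.
- mug: Bystander: black mug, 88 mm in diameter, 106 mm high, 126 mm with its handle; origin at the middle of its extent, on the worktop.
- grey_tin: Bystander: grey open tin, 70 mm in diameter, 90 mm high; origin at the centre of its underside.
Not all that is in view belongs to the job. Leave any orange look-alike of the tray alone.

How it is judged:
On the way, in this order (a step that is already met when the one before it is completed fails the run):
1. with the jar upright, the tray stands flat in the bay and the dial's largest hole is at the outlet (x of tray in the frame of bay between -0.025 and 0.025 m and y of tray in the frame of bay between -0.015 and 0.015 m and z of tray in the frame of bay between -0.004 and 0.008 m and angle between the x axis of tray and the x axis of bay, either way round below 0.15 rad and angle between tray's own z axis and vertical below 0.1 rad and value of joint dial between 1.371 and 1.771 rad and value of joint jar below 0.15 rad), for 0.2 s.
2. the jar is tipped right over (value of joint jar above 1.85 rad), for 0.2 s.
At the end, for the whole second after the job is handed in: Four beads in the tray; tray flat in the bay (centre within 25 mm lengthwise, 15 mm sideways, 0.15 rad); jar upright (under 0.15 rad); dial within 0.2 rad of 1.571; spool upright and still on the bare worktop, off the base plate (all of step 1 and x of bead_1 in the frame of tray between -0.08 and 0.08 m and y of bead_1 in the frame of tray between -0.032 and 0.032 m and z of bead_1 in the frame of tray between 0 and 0.045 m and x of bead_2 in the frame of tray between -0.08 and 0.08 m and y of bead_2 in the frame of tray between -0.032 and 0.032 m and z of bead_2 in the frame of tray between 0 and 0.045 m and x of bead_3 in the frame of tray between -0.08 and 0.08 m and y of bead_3 in the frame of tray between -0.032 and 0.032 m and z of bead_3 in the frame of tray between 0 and 0.045 m and x of bead_4 in the frame of tray between -0.08 and 0.08 m and y of bead_4 in the frame of tray between -0.032 and 0.032 m and z of bead_4 in the frame of tray between 0 and 0.045 m and height (world z) of spool between -0.003 and 0.003 m and angle between spool's own z axis and vertical below 0.1 rad and linear speed of spool below 0.02 m/s); the robot touches nothing.
It fails at once if the jar is tipped (over 0.5 rad) while the dial's largest hole is not at the outlet (value of joint jar above 0.5 rad and not (value of joint dial between 1.371 and 1.771 rad)).
It fails at once if the jar is tipped (over 0.5 rad) while the tray is not in the bay (value of joint jar above 0.5 rad and not (x of tray in the frame of bay between -0.025 and 0.025 m and y of tray in the frame of bay between -0.015 and 0.015 m and z of tray in the frame of bay between -0.004 and 0.008 m and angle between the x axis of tray and the x axis of bay, either way round below 0.15 rad and angle between tray's own z axis and vertical below 0.1 rad)).
It fails at once if a bystander is moved by more than 30 mm or knocked over (distance of any of masking_tape, button_pot, machine_oil, mug, grey_tin from where it was at the start of the episode above 0.03 m or angle between any of masking_tape, button_pot, machine_oil, mug, grey_tin's own z axis and vertical above 0.3 rad).
It also fails if it takes over 72 s, if anything falls off the work surface, if the arm or the gripper's body presses on something with over 40 N, if the wrist force passes 120 N, or if a joint passes its speed limit or range.

### The arm

A 7-joint arm with a two-finger parallel gripper is mounted at the origin on a cart in front of the work surface, level with it; the furniture and walls round the work are solid. World frame = base frame: x ahead of the robot, y to its left, z up, the work surface at z = 0. Lengths are in m, angles in rad, forces in N, time in s.
With the tool pointing down it reaches from about 0.4 to 0.85 m from the base axis. Payload 4.5 kg.
Tool frame: the origin (TCP) lies at the very end of the fingers, on their centre line; the grasp point (between the pads) lies 19 mm behind it (tcp_to_grasp is the z of the grasp point in the tool frame, in m); z points along the fingers, y is the line along which they close (so a half turn about z gives the same grasp; the last joint's range is limited). The gripper opens to 88 mm and grips with 3 to 60 N. Pads are 18 mm wide; open, the fingers measure 123 mm over their backs; the gripper's body (75 mm by 187 mm) begins 45 mm behind the grasp point.
Start: joints at [-1.304, 0.689, -0.195, 1.565, 0.157, 0.902, -0.215], TCP at [0.144, 0.608, 0.239] pointing down, gripper open.
Joint ranges: [-3.01, 3.01], [-0.46, 2.08], [-1.47, 1.51], [0.13, 2.56], [-1, 4.14], [0.04, 2.09], [-2.66, 2.66]. Speed limits (rad/s): [2.57, 2.57, 3.14, 3.14, 3.14, 3.14, 3.14].

### API

Orientations are given as a unit quaternion [x, y, z, w].
In Python, from plant import * gives the robot as it stands. The module is installed in compiled form; this text tells all that it offers.
- The arm moves only by the shell command python3 -m jog 'ROWS' [OPENING] [FORCE]. ROWS is JSON, a list that holds one entry, the list of rows, each a list of 6 numbers: the shift along the tool's x, y, z in m, then the turn, a rotation vector about the tool's x, y, z in rad. In form: [[[dx, dy, dz, ax, ay, az], ...]]. A call has 1 to 12 rows; each row shifts and turns the commanded pose from where the row before left it, along the tool's axes as they then stand; what a row does not reach is not made up. A row lasts 1/8 s, in which the tool goes at most 62.5 mm and 10.7 degrees, less where a joint would pass 70% of its speed; a pose out of reach is approached as far as the arm can. A call with a gripper value outside its range is refused whole. OPENING is the finger opening in m, from 0 to 0.0881, set as the call begins (- or left out, the last holds). The fingers move at their own pace and stop on an object; FORCE is the grip in N (left out, the last holds). Time passes only in rows, so rows that do not move let the fingers close. It gives the time, the measured TCP pose, the force, the opening and the grip force at its end, in the units of the state.
- get_state(): the state, without advancing time (a new reading comes with each control period).
- snapshot(name): name is "side" or "top"; returns a dict with "frame" (384x512x3 uint8, red, green, blue), "mtx" (3x3 intrinsics, pixels), "xyz" and "orientation" of the camera in the world. Camera axes: x right, y down, z forward; pixel columns grow to the right and rows downward; lengths in m; the calibration is good to about 2 mm. A picture is of the moment at which its call begins. There is no depth.
- finish_job(): hands the job in; it is judged then, once.
The state is a dict: "clock": time; "q": joint angles; "qd": joint speeds; "joint_torque": joint torques, N m; "tool_pos": TCP position; "eef_rot": TCP orientation; "contact_force": force on the tool from outside, world axes, zero at the start; "moment": the same for the moment, N m; "opening": opening from 0.0 (shut) to 1.0 (fully open); "finger_force": force on a finger pad.
Only numpy, scipy, OpenCV 4.12 (cv2) and the standard library are available. Lean on these libraries where they do the work, as an engineer would, in place of code of your own. Each camera call takes 0.05 s, during which the arm holds its last target. There are 200 camera calls.

## Working session

There is one attempt and no reset: what is moved stays moved. The work goes in short steps, Python scripts to look and compute and a shell command to move; the robot and the scene stay as the last step left them, time stands still between calls to the robot, and variables do not carry over. Pictures are saved under pics/ and viewed, at most 10 in all, crops included, and the job is handed in when it is done.

```bash
mkdir -p pics; cat > h.py <<'E'
import numpy as np, cv2
from scipy.spatial.transform import Rotation as R
from plant import *
def snap(n,f=None):
    s=snapshot(n)
    if f: cv2.imwrite('pics/'+f,cv2.cvtColor(s['frame'],cv2.COLOR_RGB2BGR))
    return s
def ray(s,uv):
    d=np.linalg.inv(s['mtx'])@np.array([uv[0],uv[1],1.])
    return np.array(s['xyz']), R.from_quat(s['orientation']).apply(d)
def onz(s,uv,z):
    o,d=ray(s,uv); return o+d*(z-o[2])/d[2]
def proj(s,p):
    c=R.from_quat(s['orientation']).inv().apply(np.array(p)-np.array(s['xyz'])); v=np.array(s['mtx'])@c; return v[:2]/v[2]
E
python3 - <<'E'
from h import *
for n in('top','side'):
    s=snap(n,n+'1.png'); print(n,np.round(s['xyz'],3),np.round(s['orientation'],4),np.array(s['mtx']).round(1).tolist())
st=get_state();print({k:np.round(v,3).tolist() for k,v in st.items()})
E
```

```text
top [0.344 0.074 1.887] [-0.7013  0.7099 -0.0463  0.0469] [[418.5, 0.0, 254.7], [0.0, 418.5, 190.1], [0.0, 0.0, 1.0]]
side [-0.161 -1.072  1.08 ] [ 0.8468 -0.2529  0.1215 -0.4518] [[454.3, 0.0, 261.7], [0.0, 454.3, 194.5], [0.0, 0.0, 1.0]]
{'clock': 0.1, 'q': [-1.304, 0.69, -0.195, 1.566, 0.157, 0.903, -0.215], 'qd': [-0.001, -0.005, 0.0, -0.002, -0.001, 0.001, -0.002], 'joint_torque': [-0.003, -52.85, -1.271, -15.384, -0.053, 0.002, 0.0], 'tool_pos': [0.144, 0.608, 0.238], 'eef_rot': [0.116, 0.993, -0.001, -0.0], 'contact_force': [0.322, 0.471, -0.28], 'moment': [-0.021, 0.015, -0.02], 'finger_force': 0.0, 'opening': 1.005}
```

View pics/top1.png

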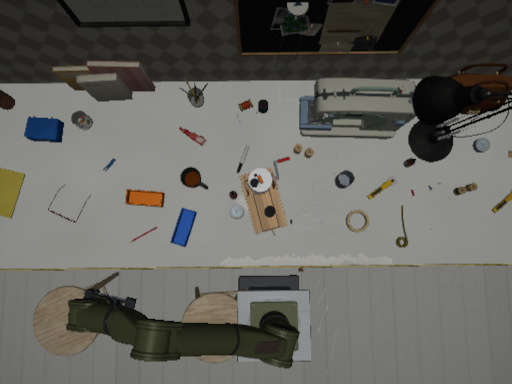

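View pics/side1.png

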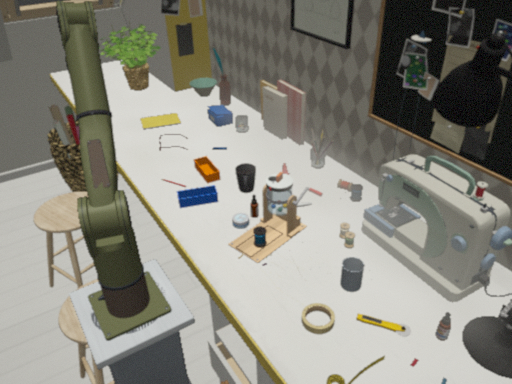

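The top view shows the stand at about (262,205), tray at (183,227), spool at (269,211), dial at (260,180), tape on the right at (357,221). The side view shows the same, with the spool at (260,237) and the tray at (198,197). Next I'll measure and view enlarged crops.

```bash
python3 - <<'E'
from h import *
s=snap('top'); f=s['frame']; t=snap('side'); g=t['frame']
a=cv2.resize(f[140:245,165:300],None,fx=4,fy=4,interpolation=cv2.INTER_CUBIC)
b=cv2.resize(g[150:270,220:320],None,fx=3.5,fy=3.5,interpolation=cv2.INTER_CUBIC)
h=max(a.shape[0],b.shape[0]);im=np.zeros((h,a.shape[1],3),np.uint8);im[:a.shape[0]]=a
cv2.imwrite('pics/c_top.png',im[...,::-1]);
cv2.imwrite('pics/c_side.png',cv2.resize(g[155:265,225:315],None,fx=6,fy=5.4,interpolation=cv2.INTER_CUBIC)[...,::-1])
hsv=cv2.cvtColor(f,cv2.COLOR_RGB2HSV)
def blobs(m,x0,y0,x1,y1,mn=5):
    k=np.zeros_like(m);k[y0:y1,x0:x1]=m[y0:y1,x0:x1]
    for c in cv2.findContours(k,cv2.RETR_EXTERNAL,cv2.CHAIN_APPROX_NONE)[0]:
        if cv2.contourArea(c)>=mn: yield c
bl=cv2.inRange(hsv,(100,120,60),(125,255,255))
for c in blobs(bl,165,195,205,255,30):
    r=cv2.minAreaRect(c);print('tray',r); 
    P=[onz(s,p,0.045) for p in cv2.boxPoints(r)];print(np.round(P,3).tolist(),onz(s,r[0],.045).round(3))
wd=cv2.inRange(hsv,(8,60,120),(22,200,255))
pts=np.vstack([c.reshape(-1,2) for c in blobs(wd,230,165,300,240,20)])
r=cv2.minAreaRect(pts.astype(np.float32));print('wood',r);print(np.round([onz(s,p,.006)[:2] for p in cv2.boxPoints(r)],3).tolist())
for n,lo,hi in(('red',(0,150,100),(7,255,255)),('or',(8,170,180),(18,255,255))):
    for c in blobs(cv2.inRange(hsv,lo,hi),240,150,295,240,1):
        r=cv2.minAreaRect(c);print(n,r,cv2.contourArea(c),onz(s,r[0],.2).round(3))
E
```

```text
tray ((183.35000610351562, 226.95001220703125), (15.178932189941406, 35.73373794555664), 18.434947967529297)
[[0.367, 0.445, 0.045], [0.515, 0.397, 0.045], [0.493, 0.334, 0.045], [0.345, 0.382, 0.045]] [0.429 0.39  0.045]
wood ((262.8529968261719, 200.41177368164062), (59.90629577636719, 34.44005584716797), 75.96376037597656)
[[0.662, 0.146], [0.698, -0.007], [0.433, -0.068], [0.397, 0.082]]
red ((283.058837890625, 159.2353057861328), (1.9402848482131958, 10.6715669631958), 75.96376037597656) 11.5 [ 0.695 -0.044  0.2  ]
```

View pics/c_top.png

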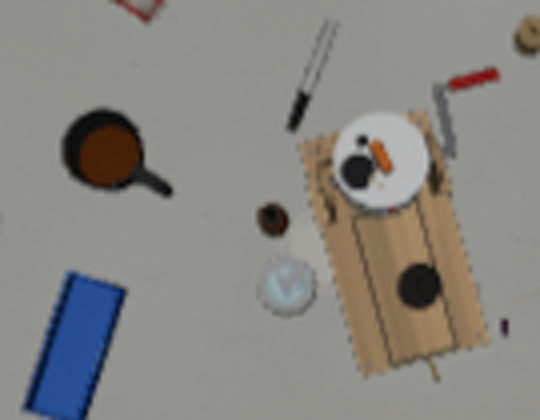

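View pics/c_side.png

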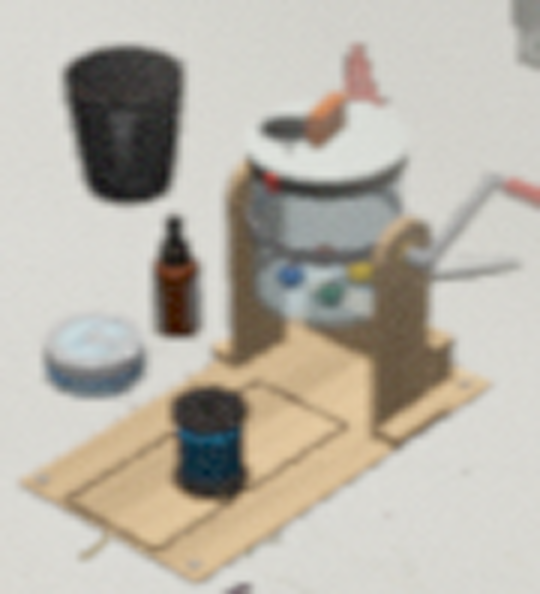

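The crops (top crop 4x, offset 165,140) show the dial centre at (380,160) with the large hole on its left at (357,170), the bar at about 26° world yaw, the spool at (419,286), the red grip at (474,79) and the outline corners at (392,363), (457,345) and (357,215). The side crop shows the outline corners at (70,497), (158,550), (347,425) and (260,382). I'll fit the stand pose to these landmarks.

```bash
cat >> h.py <<'E'
def goto(p,phi,p0=None,phi0=None):
    """tool-frame shift (after turning to phi) and az"""
    st=get_state();M=R.from_quat(st['eef_rot']).as_matrix();y=M[:,1]
    ph0=np.arctan2(-y[0],y[1]) if phi0 is None else phi0; q=np.array(st['tool_pos'] if p0 is None else p0)
    d=np.array(p)-q;c,s_=np.cos(phi),np.sin(phi)
    print('shift',np.round([-(c*d[0]+s_*d[1]),-s_*d[0]+c*d[1],-d[2]],4),'az',round(-(phi-ph0),3),'tilt',np.round(M[:2,2],3),'pos',np.round(q,4),'phi0',round(ph0,3))
E
python3 - <<'E'
from h import *
from scipy.optimize import least_squares
s=snap('top');t=snap('side')
T=lambda u,v:(165+u/4-.375,140+v/4-.375)
S=lambda u,v:(225+u/6-.4,155+v/5.4-.4)
L=[(s,T(365,375),(-.2,.075,.006)),(s,T(490,340),(-.2,-.075,.006)),(s,T(392,363),(-.197,.039,.006)),(s,T(457,345),(-.197,-.039,.006)),(s,T(357,215),(-.023,.039,.006)),
(s,T(381,160),(0,0,.214)),(s,T(474,79),(.0606,-.117,.185)),
(t,S(22,483),(-.2,.075,.006)),(t,S(200,580),(-.2,-.075,.006)),(t,S(70,497),(-.197,.039,.006)),(t,S(158,550),(-.197,-.039,.006)),(t,S(347,425),(-.023,-.039,.006)),(t,S(260,382),(-.023,.039,.006))]
def W(x,p): return R.from_euler('z',x[2]).apply(p)+[x[0],x[1],0]
f=lambda x:np.concatenate([proj(c,W(x,p))-uv for c,uv,p in L])
r=least_squares(f,[.63,.06,.24],loss='soft_l1');X=r.x;print('disp',X.round(4));print(r.fun.reshape(-1,2).round(1).tolist())
inv=lambda p:R.from_euler('z',-X[2]).apply(np.array([p[0]-X[0],p[1]-X[1],p[2]])).round(3)
for n,uv,z in(('spool',T(419,286),.062),('hole',T(357,170),.214),('bar',T(381,156),.242),('dial',T(381,160),.214),('pot',T(287,287),.03),('oil',T(272,220),.09),('mug',T(103,148),.106),('tape',(357,221),.025),('dark',T(505,327),0)):
    p=onz(s,uv,z);print(n,p.round(3),inv(p))
o,d=ray(t,S(210,400));print('side spool top',(o+d*(.062-o[2])/d[2]).round(3))
print('bay',W(X,(-.11,0,.006)).round(4))
# tray in side view
h=cv2.cvtColor(t['frame'],cv2.COLOR_RGB2HSV);m=cv2.inRange(h,(100,130,50),(125,255,255));k=np.zeros_like(m);k[180:215,170:225]=m[180:215,170:225]
c=max(cv2.findContours(k,0,1)[0],key=cv2.contourArea);print(cv2.approxPolyDP(c,2,True).reshape(-1,2).tolist())
tc=np.array([.429,.39,.045]);ang=-.31
for a in(-.08,.08):
  for b in(-.032,.032):
    print(proj(t,tc+R.from_euler('z',ang).apply([a,b,0])).round(1),proj(s,tc+R.from_euler('z',ang).apply([a,b,0])).round(1))
goto([*onz(s,T(419,286),.062)[:2],.2],X[2])
E
```

```text
disp [0.6104 0.0527 0.2535]
[[-0.8, 0.2], [0.2, 0.1], [0.0, 0.4], [0.5, 0.3], [-1.4, 0.2], [0.0, -0.4], [0.1, -0.3], [-0.2, -0.6], [0.1, 0.1], [-0.7, 0.7], [0.2, 0.6], [1.1, 0.0], [0.1, -0.5]]
spool [0.493 0.011 0.062] [-0.124 -0.011  0.062]
hole [0.599 0.077 0.214] [-0.005  0.027  0.214]
bar [0.608 0.053 0.242] [-0.002  0.001  0.242]
dial [0.609 0.053 0.214] [-0.002  0.001  0.214]
pot [0.496 0.157 0.03 ] [-0.084  0.13   0.03 ]
oil [0.564 0.17  0.09 ] [-0.015  0.125  0.09 ]
mug [0.643 0.351 0.106] [0.106 0.281 0.106]
tape [ 0.447 -0.378  0.025] [-0.266 -0.376  0.025]
dark [ 0.451 -0.087  0.   ] [-0.19  -0.095  0.   ]
side spool top [0.502 0.023 0.062]
bay [0.5039 0.0251 0.006 ]
[[214, 187], [178, 192], [181, 206], [216, 200]]
[178.1 199.5] [184.4 246.8]
[176.4 191. ] [170.5 242.4]
[217.4 193. ] [195.8 211.8]
[214.7 184.9] [182.1 207.5]
shift [-0.188  -0.665   0.0384] az -0.486 tilt [-0.    -0.001] pos [0.1441 0.608  0.2384] phi0 -0.233
```

```bash
python3 -m jog '[[[0,0,0,0,0,-0.162],[0,0,0,0,0,-0.162],[0,0,0,0,0,-0.162],[-0.0135,-0.048,0.002,0,0,0],[-0.0135,-0.048,0.002,0,0,0],[-0.0135,-0.048,0.002,0,0,0],[-0.0135,-0.048,0.002,0,0,0],[-0.0135,-0.048,0.002,0,0,0],[-0.0135,-0.048,0.002,0,0,0],[-0.0135,-0.048,0.002,0,0,0],[-0.0135,-0.048,0.002,0,0,0],[-0.0135,-0.048,0.002,0,0,0]]]' 0.088 15
python3 -m jog '[[[-0.0135,-0.046,0.002,0,0,0],[-0.0135,-0.046,0.002,0,0,0],[-0.0135,-0.046,0.002,0,0,0],[-0.0135,-0.046,0.002,0,0,0],[-0.0135,-0.046,0.002,0,0,0]]]'
python3 -c "
from h import *
goto([.496,.014,.028],.2535)"
```

```text
clock: 1.8
tool_pos: [0.3709, 0.2191, 0.2208]
eef_rot: [-0.126, 0.992, 0.0, 0.0]
contact_force: [1.2, -0.3, 0.4]
opening: 0.999
finger_force: 0.0
clock: 2.42
tool_pos: [0.4939, 0.0132, 0.2108]
eef_rot: [-0.126, 0.992, 0.0, 0.0]
contact_force: [1.2, -0.2, 0.3]
opening: 0.999
finger_force: 0.0
shift [-0.0023  0.0003  0.1828] az -0.001 tilt [0.001 0.   ] pos [0.4939 0.0132 0.2108] phi0 0.253
```

```bash
python3 -m jog '[[[-0.002,0,0.045,0,0,0],[0,0,0.045,0,0,0],[0,0,0.045,0,0,0],[0,0,0.03,0,0,0],[0,0,0.018,0,0,0],[0,0,0,0,0,0]]]'
python3 -m jog '[[[0,0,0,0,0,0],[0,0,0,0,0,0],[0,0,0,0,0,0],[0,0,0,0,0,0],[0,0,0,0,0,0],[0,0,0,0,0,0]]]' 0.03 12
python3 -c "
from h import *
snap('side','s2.png');st=get_state();print(st['opening']*.0881)
p=np.array(st['tool_pos']);goto(p+[0,0,.1],.2535);goto([.45,-.175,p[2]+.1],.2535,p0=p+[0,0,.1])"
```

```text
clock: 3.18
tool_pos: [0.4944, 0.0153, 0.0267]
eef_rot: [-0.127, 0.992, -0.0, -0.001]
contact_force: [-0.1, 0.8, 0.5]
opening: 0.999
finger_force: 0.0
clock: 3.92
tool_pos: [0.4951, 0.015, 0.028]
eef_rot: [-0.126, 0.992, -0.0, 0.0]
contact_force: [0.6, 0.0, 5.1]
opening: 0.538
finger_force: 12.0
0.04759240571673482
shift [-0.   0.  -0.1] az -0.0 tilt [ 0.001 -0.   ] pos [0.4951 0.015  0.028 ] phi0 0.253
shift [ 0.0913 -0.1726 -0.    ] az -0.0 tilt [ 0.001 -0.   ] pos [0.4951 0.015  0.128 ] phi0 0.253
```

```bash
python3 -m jog '[[[0,0,-0.03,0,0,0],[0,0,-0.035,0,0,0],[0,0,-0.035,0,0,0],[0.018,-0.034,0,0,0,0],[0.018,-0.034,0,0,0,0],[0.018,-0.034,0,0,0,0],[0.018,-0.034,0,0,0,0],[0.018,-0.034,0,0,0,0],[0,0,0.04,0,0,0],[0,0,0.03,0,0,0],[0,0,0.02,0,0,0],[0,0,0.007,0,0,0]]]'
python3 -c "
from h import *
st=get_state();print(st['opening']*.0881)
goto([.45,-.175,.0225],.2535)"
```

```text
clock: 5.48
tool_pos: [0.4497, -0.1716, 0.0295]
eef_rot: [-0.127, 0.992, 0.0, -0.001]
contact_force: [-0.1, -0.2, -0.6]
opening: 0.543
finger_force: 12.0
0.04785205224930184
shift [ 0.0006 -0.0034  0.007 ] az 0.0 tilt [-0.002  0.001] pos [ 0.4497 -0.1716  0.0295] phi0 0.254
```

```bash
python3 -m jog '[[[0,0,0.003,0,0,0],[0,0,0.002,0,0,0],[0,0,0.001,0,0,0],[0,0,0,0,0,0]]]'
```

```text
clock: 5.98
tool_pos: [0.4506, -0.1721, 0.025]
eef_rot: [-0.126, 0.992, -0.0, 0.0]
contact_force: [0.5, 0.7, -0.4]
opening: 0.541
finger_force: 12.0
```

```bash
python3 -m jog '[[[0,0,0.001,0,0,0],[0,0,0.001,0,0,0],[0,0,0.001,0,0,0],[0,0,0,0,0,0]]]'
```

```text
clock: 6.48
tool_pos: [0.4504, -0.172, 0.022]
eef_rot: [-0.126, 0.992, -0.0, 0.0]
contact_force: [0.2, 0.3, 3.7]
opening: 0.542
finger_force: 12.0
```

```bash
python3 -m jog '[[[0,0,0,0,0,0],[0,0,0,0,0,0],[0,0,0,0,0,0],[0,0,0,0,0,0],[0,0,-0.03,0,0,0],[0,0,-0.05,0,0,0],[0,0,-0.05,0,0,0],[0,0,-0.03,0,0,0]]]' 0.088
python3 -c "
from h import *
s=snap('top');t=snap('side','s3.png')
f=cv2.cvtColor(s['frame'],cv2.COLOR_RGB2HSV);m=cv2.inRange(f,(100,120,60),(125,255,255))[195:255,165:205]
c=max(cv2.findContours(m,0,1)[0],key=cv2.contourArea);c=c+[165,195]
print(cv2.minAreaRect(c),cv2.approxPolyDP(c,1.2,True).reshape(-1,2).tolist())
goto([.429,.39,.2],-.31)
goto([.429,.39,.2],.2535)
"
```

```text
clock: 7.48
tool_pos: [0.4507, -0.1722, 0.1839]
eef_rot: [-0.126, 0.992, -0.0, 0.001]
contact_force: [0.2, 0.2, -0.0]
opening: 0.998
finger_force: 0.0
((183.35000610351562, 226.95001220703125), (15.17893123626709, 35.733734130859375), 18.434947967529297) [[182, 208], [172, 242], [185, 245], [195, 212]]
shift [ 0.1935  0.5287 -0.0156] az 0.562 tilt [ 0.006 -0.002] pos [ 0.452  -0.1725  0.1844] phi0 0.252
shift [-0.1188  0.5503 -0.0156] az -0.001 tilt [ 0.006 -0.002] pos [ 0.452  -0.1725  0.1844] phi0 0.252
```

View pics/s3.png

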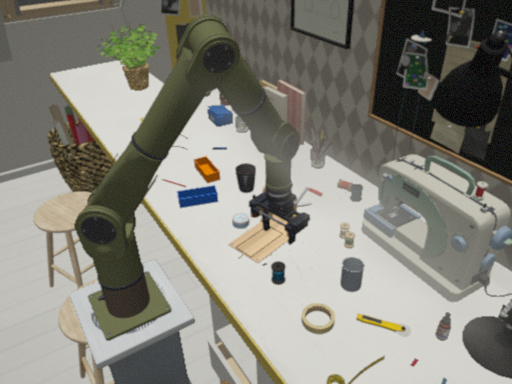

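The spool stands upright on the bare worktop at (278,272) in the picture. Next is the tray.

```bash
python3 -m jog '[[[-0.0108,0.05,-0.001,0,0,0],[-0.0108,0.05,-0.001,0,0,0],[-0.0108,0.05,-0.001,0,0,0],[-0.0108,0.05,-0.001,0,0,0],[-0.0108,0.05,-0.001,0,0,0],[-0.0108,0.05,-0.001,0,0,0],[-0.0108,0.05,-0.001,0,0,0],[-0.0108,0.05,-0.001,0,0,0],[-0.0108,0.05,-0.001,0,0,0],[-0.0108,0.05,-0.001,0,0,0],[-0.0108,0.05,-0.001,0,0,0],[0,0,0,0,0,0.18]]]'
python3 -m jog '[[[0,0,0,0,0,0.18],[0,0,0,0,0,0.182],[0,0,0,0,0,0]]]'
python3 -c "
from h import *
goto([.43,.393,.02],-.29)
"
```

```text
clock: 9.07
tool_pos: [0.4254, 0.3953, 0.1913]
eef_rot: [-0.037, 0.999, 0.002, -0.001]
contact_force: [0.1, 0.2, -0.2]
opening: 1.003
finger_force: 0.0
clock: 9.45
tool_pos: [0.4272, 0.3897, 0.1915]
eef_rot: [0.143, 0.99, -0.001, -0.0]
contact_force: [0.7, 0.2, 0.2]
opening: 0.997
finger_force: 0.0
shift [-0.0018  0.004   0.1715] az 0.003 tilt [-0.001 -0.002] pos [0.4272 0.3897 0.1915] phi0 -0.287
```

```bash
python3 -m jog '[[[-0.002,0.004,0.05,0,0,0],[0,0,0.05,0,0,0],[0,0,0.04,0,0,0],[0,0,0.025,0,0,0],[0,0,0.013,0,0,0],[0,0,0,0,0,0]]]'
python3 -m jog '[[[0,0,0,0,0,0],[0,0,0,0,0,0],[0,0,0,0,0,0],[0,0,0,0,0,0],[0,0,0,0,0,0]]]' 0.05 18
python3 -c "
from h import *
st=get_state();p=np.array(st['tool_pos']);print(st['opening']*.0881)
X=np.array([.6104,.0527]);c=lambda x,y:X+R.from_euler('z',.2535).apply([x,y,0])[:2]
q=p+[0,0,.09]
goto([*c(-.15,0),q[2]],.2535,p0=q)
goto([*c(-.15,0),q[2]],-.29,p0=q)
goto([*c(-.18,0),q[2]],-.29,p0=q)
"
```

```text
clock: 10.2
tool_pos: [0.4303, 0.3931, 0.014]
eef_rot: [0.143, 0.99, -0.001, -0.0]
contact_force: [-0.3, 0.9, 1.0]
opening: 0.994
finger_force: 0.0
clock: 10.82
tool_pos: [0.4311, 0.3939, 0.0156]
eef_rot: [0.144, 0.99, 0.001, 0.0]
contact_force: [-0.4, -0.1, 5.8]
opening: 0.726
finger_force: 18.0
0.0639350679836227
shift [ 0.062  -0.3753 -0.    ] az -0.542 tilt [0.001 0.001] pos [0.4311 0.3939 0.1056] phi0 -0.289
shift [-0.141  -0.3533 -0.    ] az 0.001 tilt [0.001 0.001] pos [0.4311 0.3939 0.1056] phi0 -0.289
shift [-0.1153 -0.3688 -0.    ] az 0.001 tilt [0.001 0.001] pos [0.4311 0.3939 0.1056] phi0 -0.289
```

```bash
python3 -m jog '[[[0,0,-0.03,0,0,0],[0,0,-0.05,0,0,0],[0,0,-0.05,0,0,0],[-0.0128,-0.041,0,0,0,0],[-0.0128,-0.041,0,0,0,0],[-0.0128,-0.041,0,0,0,0],[-0.0128,-0.041,0,0,0,0],[-0.0128,-0.041,0,0,0,0],[-0.0128,-0.041,0,0,0,0],[-0.0128,-0.041,0,0,0,0],[-0.0128,-0.041,0,0,0,0],[-0.0128,-0.041,0,0,0,0]]]'
python3 -m jog '[[[0,0,0,0,0,-0.181],[0,0,0,0,0,-0.181],[0,0,0,0,0,-0.18],[0,0,0,0,0,0]]]'
python3 -c "
from h import *
X=np.array([.6104,.0527]);c=lambda x,y:X+R.from_euler('z',.2535).apply([x,y,0])[:2]
goto([*c(-.15,0),.023],.2535)
s=snap('top','t4.png');f=cv2.cvtColor(s['frame'],cv2.COLOR_RGB2HSV);m=cv2.inRange(f,(100,120,60),(125,255,255))[190:260,240:310]
for k in cv2.findContours(m,0,1)[0]:
  if cv2.contourArea(k)>8:
    r=cv2.minAreaRect(k+[240,190]);print(r,cv2.approxPolyDP(k+[240,190],1.2,True).reshape(-1,2).tolist())
goto([0,0,0],.25)
pos=np.array(get_state()['tool_pos']);zt=pos[2]+.03
for a in(-.08,.08):
  for b in(-.032,.032): print(proj(s,[*(pos[:2]+R.from_euler('z',.2535).apply([a,b,0])[:2]),zt]).round(1))
"
```

```text
clock: 12.32
tool_pos: [0.4359, 0.0056, 0.1447]
eef_rot: [0.144, 0.99, 0.0, 0.0]
contact_force: [1.0, -0.5, -0.8]
opening: 0.728
finger_force: 18.0
clock: 12.82
tool_pos: [0.4359, 0.0068, 0.1447]
eef_rot: [-0.125, 0.992, 0.0, -0.0]
contact_force: [0.5, -0.5, -0.7]
opening: 0.727
finger_force: 17.9
shift [-0.0304  0.0006  0.1217] az -0.002 tilt [-0.     0.001] pos [0.4359 0.0068 0.1447] phi0 0.251
((274.5230712890625, 235.5846405029297), (12.805045127868652, 14.559161186218262), 74.74488067626953) [[266, 232], [269, 243], [283, 239], [277, 237], [269, 231]]
((266.4706115722656, 209.38235473632812), (8.731282234191895, 11.399173736572266), 75.96376037597656) [[271, 204], [260, 207], [262, 215], [271, 206]]
shift [0.4241 0.1012 0.1447] az -0.0 tilt [-0.  0.] pos [0.4359 0.0069 0.1447] phi0 0.25
[284.5 239.8]
[269.3 243.9]
[273.9 201.9]
[258.9 206. ]
```

```bash
python3 -m jog '[[[-0.03,0.0005,0,0,0,0],[0,0,0.04,0,0,0],[0,0,0.04,0,0,0],[0,0,0.025,0,0,0],[0,0,0.01,0,0,0],[0,0,0.003,0,0,0],[0,0,0,0,0,0]]]'
python3 -c "
from h import *
X=np.array([.6104,.0527]);c=lambda x,y:X+R.from_euler('z',.2535).apply([x,y,0])[:2]
goto([*c(-.108,0),.023],.2535)"
```

```text
clock: 13.75
tool_pos: [0.4654, 0.015, 0.0273]
eef_rot: [-0.126, 0.992, 0.0, 0.001]
contact_force: [0.5, -0.6, -0.9]
opening: 0.728
finger_force: 17.9
shift [-0.0419  0.0001  0.0043] az -0.001 tilt [0.001 0.   ] pos [0.4654 0.015  0.0273] phi0 0.253
```

```bash
python3 -m jog '[[[-0.014,0,0.001,0,0,0],[-0.014,0,0,0,0,0],[-0.013,0,0.001,0,0,0],[0,0,0.002,0,0,0],[0,0,0.001,0,0,0],[0,0,0.001,0,0,0],[0,0,0,0,0,0]]]'
```

```text
clock: 14.62
tool_pos: [0.5039, 0.0248, 0.0215]
eef_rot: [-0.126, 0.992, -0.001, -0.0]
contact_force: [-0.6, -0.4, 8.5]
opening: 0.723
finger_force: 18.0
```

```bash
python3 -m jog '[[[0,0,0,0,0,0],[0,0,0,0,0,0],[0,0,0,0,0,0],[0,0,-0.02,0,0,0],[0,0,-0.05,0,0,0],[0,0,-0.05,0,0,0],[0,0,-0.05,0,0,0],[0,0,-0.05,0,0,0],[0,0,-0.05,0,0,0],[0,0,0,0,0,0]]]' 0.088
python3 -c "
from h import *
print(np.round(get_state()['q'],3))
goto([.6104,.0527,.219],.4535)
s=snap('top','t5.png');f=s['frame'];t=snap('side');g=t['frame']
a=cv2.resize(f[160:245,225:305],None,fx=5,fy=5,interpolation=cv2.INTER_CUBIC);b=cv2.resize(g[165:265,225:305],(400,500),interpolation=cv2.INTER_CUBIC)
im=np.zeros((500,800,3),np.uint8);im[:425,:400]=a;im[:,400:]=b;cv2.imwrite('pics/c5.png',im[...,::-1])"
```

```text
clock: 15.88
tool_pos: [0.5066, 0.0259, 0.294]
eef_rot: [-0.126, 0.992, 0.0, 0.004]
contact_force: [0.2, -0.0, -0.4]
opening: 0.999
finger_force: 0.0
[ 0.292  0.522 -0.681  1.834  0.407  0.921  1.25 ]
shift [-0.1051 -0.0214  0.075 ] az -0.201 tilt [0.007 0.001] pos [0.5066 0.0259 0.294 ] phi0 0.253
```

View pics/c5.png

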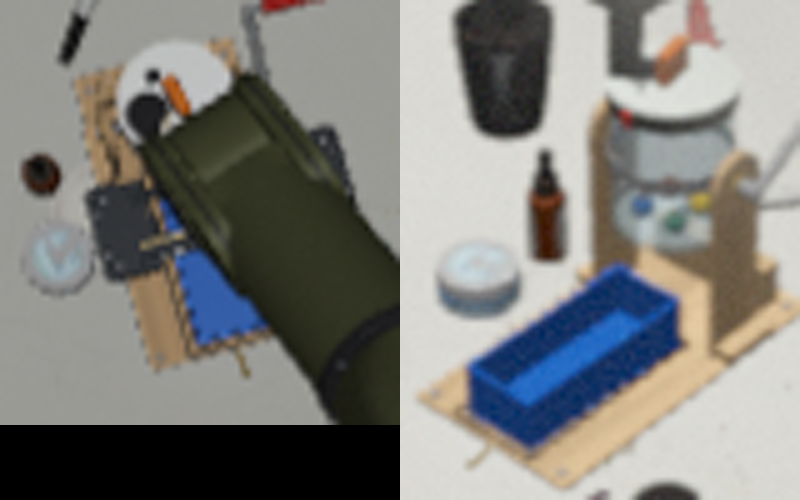

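The tray sits flat inside the outline (side crop, centred at about (570,360)). The bar and hole are unchanged. Joint 7 is near its upper range for the dial turn, so I'll use the half-turned grasp.

```bash
python3 -m jog '[[[0,0,0,0,0,0.184],[0,0,0,0,0,0.184],[0,0,0,0,0,0.184],[0,0,0,0,0,0.184],[0,0,0,0,0,0.184],[0,0,0,0,0,0.184],[0,0,0,0,0,0.184],[0,0,0,0,0,0.184]]]'
python3 -m jog '[[[0,0,0,0,0,0.184],[0,0,0,0,0,0.184],[0,0,0,0,0,0.184],[0,0,0,0,0,0.184],[0,0,0,0,0,0.184],[0,0,0,0,0,0.184],[0,0,0,0,0,0.184],[0,0,0,0,0,0.184],[0,0,0,0,0,0]]]'
cat > dial.py <<'E'
from h import *
s=snap('top');h=cv2.cvtColor(s['frame'],cv2.COLOR_RGB2HSV)
print(np.round(get_state()['q'],2))
E
python3 -c "
from h import *
print(np.round(get_state()['q'],3))
goto([.6104,.0527,.265],.4535-np.pi)"
```

```text
clock: 16.98
tool_pos: [0.5033, 0.0249, 0.2887]
eef_rot: [0.575, 0.818, -0.002, -0.001]
contact_force: [0.6, -0.3, -0.1]
opening: 0.998
finger_force: 0.0
clock: 18.1
tool_pos: [0.5035, 0.0251, 0.2891]
eef_rot: [0.974, 0.224, -0.002, 0.0]
contact_force: [0.9, 0.6, 0.5]
opening: 0.996
finger_force: 0.0
[-0.255  0.469  0.173  1.866 -0.105  0.819 -1.146]
shift [0.1082 0.022  0.0241] az -0.001 tilt [-0.004 -0.002] pos [0.5035 0.0251 0.2891] phi0 -2.689
```

```bash
python3 -m jog '[[[0.036,0.0075,0,0,0,0],[0.036,0.0075,0,0,0,0],[0.036,0.007,0,0,0,0],[0,0,0,0,0,0]]]' 0.05
python3 -c "
from h import *
goto([.6104,.0527,.22],.4535-np.pi)
t=snap('side');g=t['frame'];cv2.imwrite('pics/c6.png',cv2.resize(g[145:225,235:325],(800,600),interpolation=cv2.INTER_CUBIC)[...,::-1])"
```

```text
clock: 18.6
tool_pos: [0.6126, 0.0533, 0.2889]
eef_rot: [0.974, 0.226, -0.0, -0.0]
contact_force: [-1.2, 0.7, -0.3]
opening: 0.577
finger_force: 0.0
shift [-0.0023 -0.0004  0.0689] az 0.002 tilt [-0.001 -0.   ] pos [0.6126 0.0533 0.2889] phi0 -2.686
```

View pics/c6.png

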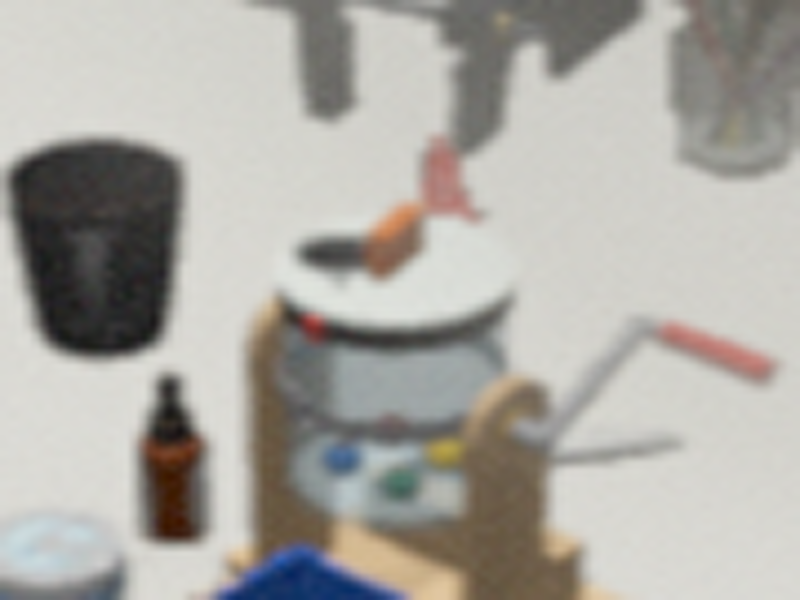

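The fingers, at (325,100) and (485,140), straddle the orange bar at (395,235), so I can descend and grip.

```bash
python3 -m jog '[[[-0.002,0,0.03,0,0,0],[0,0,0.02,0,0,0],[0,0,0.012,0,0,0],[0,0,0.006,0,0,0],[0,0,0,0,0,0]]]'
python3 -m jog '[[[0,0,0,0,0,0],[0,0,0,0,0,0],[0,0,0,0,0,0],[0,0,0,0,0,0]]]' 0.005 20
python3 -c "
from h import *
st=get_state();print(st['opening']*.0881,np.round(st['q'],2),np.round(st['moment'],2))
goto([.6104,.0527,.22],.4535-np.pi)"
```

```text
clock: 19.27
tool_pos: [0.6095, 0.0515, 0.2228]
eef_rot: [0.975, 0.224, -0.0, -0.0]
contact_force: [-0.2, 0.2, 0.9]
opening: 0.567
finger_force: 0.0
clock: 19.77
tool_pos: [0.609, 0.0537, 0.2229]
eef_rot: [0.975, 0.224, -0.0, -0.002]
contact_force: [-4.3, 7.3, 5.0]
opening: 0.138
finger_force: 4.1
0.01217860818976819 [-0.25  0.69  0.15  1.64 -0.14  0.82 -1.16] [1.43 1.21 0.07]
shift [0.0009 0.0015 0.0029] az -0.002 tilt [-0.001  0.003] pos [0.609  0.0537 0.2229] phi0 -2.69
```

```bash
python3 -m jog '[[[0,-0.001,0,0,0,0],[0,-0.001,0,0,0,0],[0,0,0,0,0,0]]]'
python3 -m jog '[[[0,0,0,0,0,-0.1],[0,0,0,0,0,-0.1],[0,0,0,0,0,-0.1],[0,0,0,0,0,-0.1],[0,0,0,0,0,0]]]'
```

```text
clock: 20.15
tool_pos: [0.6089, 0.0538, 0.2229]
eef_rot: [0.975, 0.224, 0.0, -0.0]
contact_force: [-2.3, 2.5, 3.0]
opening: 0.134
finger_force: 20.0
clock: 20.78
tool_pos: [0.6092, 0.0534, 0.2229]
eef_rot: [0.911, 0.412, 0.001, -0.0]
contact_force: [-0.1, 2.4, 3.5]
opening: 0.134
finger_force: 20.0
```

Forces are small; I'll continue the turn (0.4 of 1.373 done).

```bash
python3 -m jog '[[[0,0,0,0,0,-0.14],[0,0,0,0,0,-0.14],[0,0,0,0,0,-0.14],[0,0,0,0,0,-0.14],[0,0,0,0,0,-0.14],[0,0,0,0,0,-0.14],[0,0,0,0,0,-0.133],[0,0,0,0,0,0],[0,0,0,0,0,0]]]'
python3 -c "
from h import *
st=get_state();print(np.round(st['q'],2),np.round(st['moment'],2))
goto([.6104,.0527,.22],.2535-np.pi/2)"
```

```text
clock: 21.9
tool_pos: [0.6098, 0.053, 0.2229]
eef_rot: [0.614, 0.79, 0.001, 0.001]
contact_force: [2.6, 1.4, 0.6]
opening: 0.13
finger_force: 20.0
[-0.02  0.69 -0.25  1.62  0.21  0.85 -0.11] [ 0.12 -0.66 -0.01]
shift [-0.0004  0.0005  0.0029] az -0.004 tilt [ 0.002 -0.   ] pos [0.6098 0.053  0.2229] phi0 -1.321
```

```bash
python3 -m jog '[[[0,0,0,0,0,0],[0,0,0,0,0,0],[0,0,0,0,0,0],[0,0,-0.02,0,0,0],[0,0,-0.03,0,0,0],[0,0,-0.03,0,0,0],[-0.04,0.02,0,0,0,0],[-0.04,0.02,0,0,0,0],[-0.04,0.02,0,0,0,0],[0,0,0,0,0,0]]]' 0.05
python3 -c "
from h import *
X=np.array([.6104,.0527]);c=lambda x,y:X+R.from_euler('z',.2535).apply([x,y,0])[:2]
print(get_state()['opening'])
goto([*c(.0606,-.12),.166],.2535-np.pi/2)
s=snap('top');t=snap('side');g=t['frame']
im=np.zeros((600,800,3),np.uint8);im[:,:400]=cv2.resize(s['frame'][160:235,235:285],(400,600),interpolation=cv2.INTER_CUBIC);im[:,400:]=cv2.resize(g[145:265,235:315],(400,600),interpolation=cv2.INTER_CUBIC)
cv2.imwrite('pics/c7.png',im[...,::-1])"
```

```text
clock: 23.15
tool_pos: [0.6978, -0.0526, 0.3015]
eef_rot: [0.615, 0.789, -0.001, 0.001]
contact_force: [-1.5, 0.4, -0.8]
opening: 0.572
finger_force: 0.0
0.5716757618060433
shift [0.0038 0.0024 0.1355] az -0.007 tilt [-0.001 -0.003] pos [ 0.6978 -0.0526  0.3015] phi0 -1.324
```

View pics/c7.png

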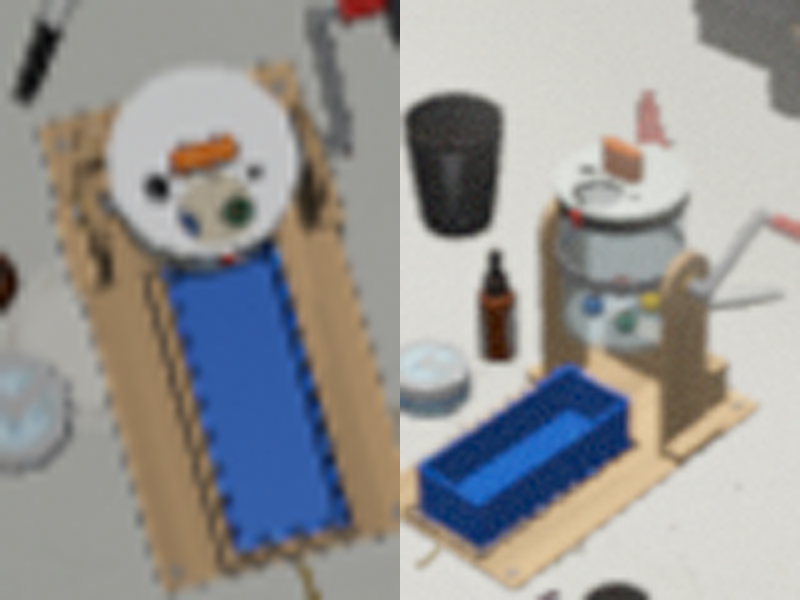

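The large hole, centred at about (217,208), lies at the red mark at (227,262), and the tray is inside the outline. Before tipping I'll measure both.

```bash
python3 - <<'E'
from h import *
s=snap('top');h=cv2.cvtColor(s['frame'],cv2.COLOR_RGB2HSV)
m=cv2.inRange(h,(100,120,60),(125,255,255))[188:240,250:290]
k=max(cv2.findContours(m,0,1)[0],key=cv2.contourArea)+[250,188]
r=cv2.minAreaRect(k);print(r)
inv=lambda p:R.from_euler('z',-.2535).apply(np.array([p[0]-.6104,p[1]-.0527,p[2]])).round(4)
print([inv(onz(s,p,.051)).tolist() for p in cv2.boxPoints(r)])
E
```

```text
((266.5000305175781, 209.5), (35.433135986328125, 14.383749961853027), 74.74488067626953)
[[-0.0347, 0.0307, 0.051], [-0.0345, -0.033, 0.051], [-0.1907, -0.0321, 0.051], [-0.1907, 0.0309, 0.051]]
```

The tray is centred to within 2 mm. Going down on the lever grip.

```bash
python3 -m jog '[[[0.002,0.002,0.045,0,0,0],[0,0,0.04,0,0,0],[0,0,0.03,0,0,0],[0,0,0.015,0,0,0],[0,0,0.005,0,0,0],[0,0,0,0,0,0]]]'
python3 -m jog '[[[0,0,0,0,0,0],[0,0,0,0,0,0],[0,0,0,0,0,0],[0,0,0,0,0,0],[0,0,0,0,0,0]]]' 0.005 15
python3 -c "
from h import *
X=np.array([.6104,.0527]);c=lambda x,y:X+R.from_euler('z',.2535).apply([x,y,0])[:2]
print(get_state()['opening']*.0881)
goto([*c(.0606,-.12),.166],.2535-np.pi/2)"
```

```text
clock: 24.05
tool_pos: [0.6988, -0.0449, 0.1687]
eef_rot: [0.612, 0.791, 0.001, 0.0]
contact_force: [-0.5, -0.8, -0.1]
opening: 0.566
finger_force: 0.0
clock: 24.68
tool_pos: [0.6982, -0.0454, 0.1678]
eef_rot: [0.612, 0.791, -0.0, -0.0]
contact_force: [-1.0, -0.4, 0.6]
opening: 0.143
finger_force: 14.9
0.012622318826118585
shift [-0.003   0.0002  0.0018] az -0.001 tilt [-0. -0.] pos [ 0.6982 -0.0454  0.1678] phi0 -1.318
```

```bash
python3 -m jog '[[[0,-0.0033,-0.0052,0,0,0],[0,-0.0037,-0.0049,0,0,0],[0,-0.0041,-0.0045,0,0,0],[0,-0.0045,-0.0041,0,0,0],[0,-0.0049,-0.0037,0,0,0],[0,-0.0052,-0.0033,0,0,0],[0,-0.0054,-0.0028,0,0,0],[0,-0.0056,-0.0023,0,0,0],[0,-0.0058,-0.0018,0,0,0],[0,-0.006,-0.0013,0,0,0],[0,-0.0061,-0.0008,0,0,0],[0,-0.0061,-0.0003,0,0,0]]]'
python3 -m jog '[[[0,-0.0061,0.0003,0,0,0],[0,-0.0061,0.0008,0,0,0],[0,-0.006,0.0013,0,0,0],[0,-0.0058,0.0018,0,0,0],[0,-0.0056,0.0023,0,0,0],[0,-0.0054,0.0028,0,0,0],[0,-0.0052,0.0033,0,0,0],[0,-0.0049,0.0037,0,0,0],[0,-0.0045,0.0041,0,0,0],[0,-0.0041,0.0045,0,0,0],[0,-0.0037,0.0049,0,0,0],[0,-0.0033,0.0052,0,0,0]]]'
python3 -c "
from h import *
X=np.array([.6104,.0527]);p=np.array(get_state()['tool_pos']);d=R.from_euler('z',-.2535).apply([*(p[:2]-X),0])
print(d[:2].round(4), 'a',np.pi/3-np.arctan2(d[0],p[2]+.019-.15), get_state()['opening']*.0881)"
```

```text
clock: 26.18
tool_pos: [0.641, -0.06, 0.2044]
eef_rot: [0.612, 0.791, 0.002, 0.002]
contact_force: [4.2, 3.0, 4.1]
opening: 0.15
finger_force: 15.1
clock: 27.68
tool_pos: [0.5816, -0.0754, 0.1674]
eef_rot: [0.612, 0.791, 0.001, 0.001]
contact_force: [6.7, 2.4, 0.6]
opening: 0.147
finger_force: 14.7
[-0.06   -0.1168] a 2.072742778044949 0.012931475777788644
```

```bash
python3 -m jog '[[[0,0,0,0,0,0],[0,0,0,0,0,0],[0,0,0,0,0,0],[0,0,0,0,0,0],[0,0,0,0,0,0],[0,0,0,0,0,0],[0,0,0,0,0,0],[0,0,0,0,0,0]]]'
python3 -c "
from h import *
s=snap('top');t=snap('side')
im=np.zeros((600,800,3),np.uint8);im[:,:400]=cv2.resize(s['frame'][165:240,240:290],(400,600),interpolation=cv2.INTER_CUBIC);im[:,400:]=cv2.resize(t['frame'][165:270,230:300],(400,600),interpolation=cv2.INTER_CUBIC)
cv2.imwrite('pics/c8.png',im[...,::-1])"
```

```text
clock: 28.68
tool_pos: [0.5811, -0.0755, 0.1668]
eef_rot: [0.612, 0.791, 0.0, 0.0]
contact_force: [6.6, 2.0, -4.5]
opening: 0.146
finger_force: 15.1
```

View pics/c8.png

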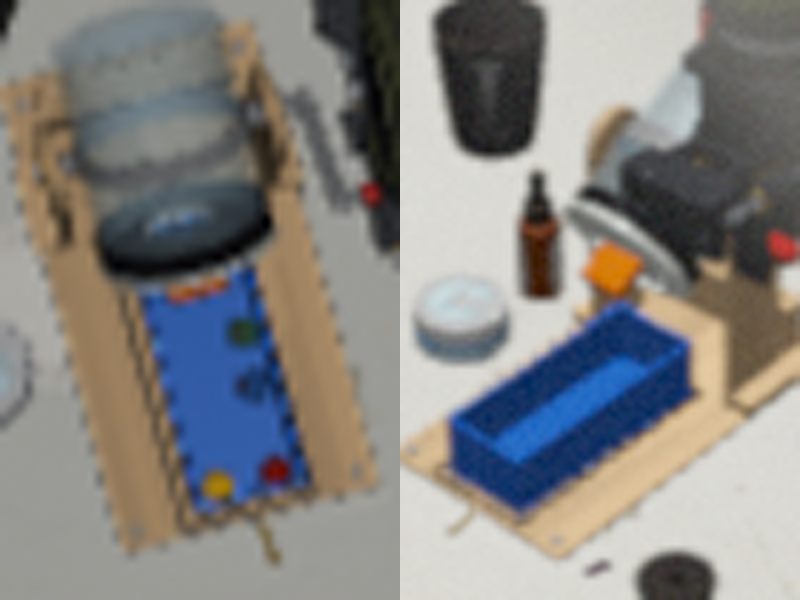

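All four beads are in the tray in the top crop: green (243,332), blue (257,387), yellow (217,485), red (275,468). I'll swing the jar back along the same arc.

```bash
python3 -m jog '[[[0,0.0033,-0.0052,0,0,0],[0,0.0037,-0.0049,0,0,0],[0,0.0041,-0.0045,0,0,0],[0,0.0045,-0.0041,0,0,0],[0,0.0049,-0.0037,0,0,0],[0,0.0052,-0.0033,0,0,0],[0,0.0054,-0.0028,0,0,0],[0,0.0056,-0.0023,0,0,0],[0,0.0058,-0.0018,0,0,0],[0,0.006,-0.0013,0,0,0],[0,0.0061,-0.0008,0,0,0],[0,0.0061,-0.0003,0,0,0]]]'
python3 -m jog '[[[0,0.0061,0.0003,0,0,0],[0,0.0061,0.0008,0,0,0],[0,0.006,0.0013,0,0,0],[0,0.0058,0.0018,0,0,0],[0,0.0056,0.0023,0,0,0],[0,0.0054,0.0028,0,0,0],[0,0.0052,0.0033,0,0,0],[0,0.0049,0.0037,0,0,0],[0,0.0045,0.0041,0,0,0],[0,0.0041,0.0045,0,0,0],[0,0.0037,0.0049,0,0,0],[0,0.0033,0.0052,0,0,0]]]'
python3 -m jog '[[[0,0.001,0.0015,0,0,0],[0,0,0,0,0,0],[0,0,0,0,0,0]]]'
python3 -c "
from h import *
X=np.array([.6104,.0527]);p=np.array(get_state()['tool_pos']);d=R.from_euler('z',-.2535).apply([*(p[:2]-X),0])
print(d[:2].round(4), 'a',np.pi/3-np.arctan2(d[0],p[2]+.019-.15), get_state()['opening']*.0881)"
```

```text
clock: 30.28
tool_pos: [0.6402, -0.0607, 0.2038]
eef_rot: [0.612, 0.791, 0.0, 0.001]
contact_force: [-3.8, 0.1, 2.8]
opening: 0.147
finger_force: 15.1
clock: 31.78
tool_pos: [0.6964, -0.0461, 0.1662]
eef_rot: [0.612, 0.791, -0.002, -0.002]
contact_force: [-6.9, -1.5, -0.8]
opening: 0.141
finger_force: 14.9
clock: 32.15
tool_pos: [0.6974, -0.0459, 0.1645]
eef_rot: [0.612, 0.791, -0.002, -0.002]
contact_force: [-5.5, -1.2, -2.7]
opening: 0.137
finger_force: 15.1
[ 0.0595 -0.1172] a -0.011048839221216022 0.01204986447308636
```

```bash
python3 -m jog '[[[0,0,0,0,0,0],[0,0,0,0,0,0],[0,0,0,0,0,0],[0,0,0,0,0,0],[0,0,-0.02,0,0,0],[0,0,-0.04,0,0,0],[0,0,-0.04,0,0,0],[0,0,-0.04,0,0,0],[-0.03,0,-0.02,0,0,0],[-0.03,0,0,0,0,0],[0,0,0,0,0,0],[0,0,0,0,0,0]]]' 0.05
python3 -c "
from h import *
s=snap('top');t=snap('side')
im=np.zeros((600,800,3),np.uint8);im[:,:400]=cv2.resize(s['frame'][165:240,240:290],(400,600),interpolation=cv2.INTER_CUBIC);im[:,400:]=cv2.resize(t['frame'][145:280,225:315],(400,600),interpolation=cv2.INTER_CUBIC)
cv2.imwrite('pics/c9.png',im[...,::-1])"
```

```text
clock: 33.65
tool_pos: [0.7141, -0.1016, 0.3259]
eef_rot: [0.612, 0.791, 0.001, -0.001]
contact_force: [0.2, -0.4, 0.2]
opening: 0.566
finger_force: 0.0
```

View pics/c9.png

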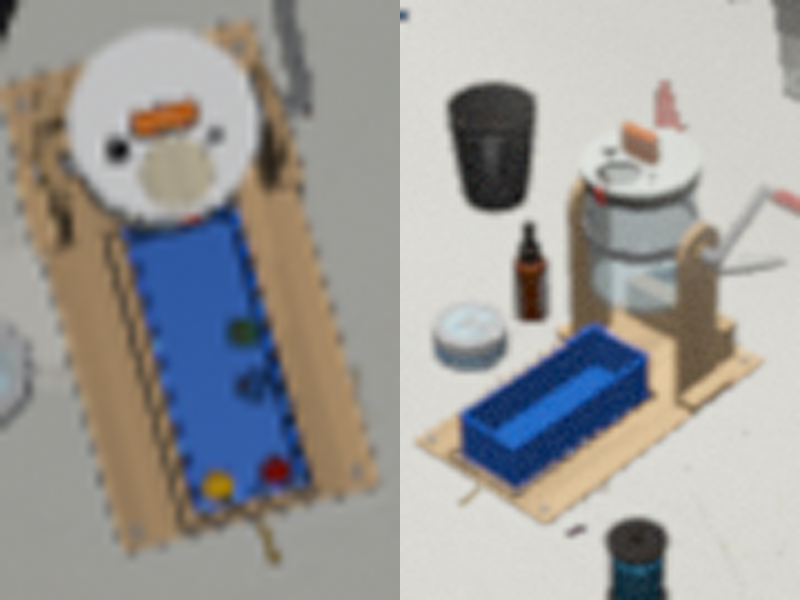

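The jar is upright and empty, with the hole at (177,172) still at the red mark. All four beads are in the tray in the bay, and the spool is upright at (637,555). The robot is clear of everything, so I'm handing in.

```bash
python3 -c "
from plant import *
print(finish_job())"
```

```text
the job is handed in; nothing more can be done
None
```

I handed the job in at about 34 s of the 72 s; no verdict came back, but the last pictures show all four beads in the tray in the bay, the jar upright with the dial's largest hole at the outlet, the spool standing on the bare worktop, and the robot clear of everything.

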